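Shut the cracker carton and hold the spring clip open over its closing edge

ROBOT

A 6-joint arm with a two-finger parallel gripper is mounted at the origin on a cart in front of the work surface, level with it; the furniture and walls round the work are solid. World frame = base frame: x ahead of the robot, y to its left, z up, the work surface at z = 0. Lengths are in m, angles in rad, forces in N, time in s.
With the tool pointing down it reaches from about 0.25 to 0.8 m from the base axis. Payload 3.9 kg.
Tool frame: the origin (TCP) lies between the finger pads; the fingertips stand 22 mm ahead of it and the grasp point (between the pads) lies 3 mm ahead of it; z points along the fingers, y is the line along which they close (so a half turn about z gives the same grasp; the last joint's range is limited). The gripper opens to 85 mm and grips with 20 to 120 N. Pads are 22 mm wide; open, the fingers measure 114 mm over their backs; the gripper's body (76 mm by 85 mm) begins 54 mm behind the grasp point. The pads swing forward as they close: fully open they stand 13 mm farther back than shut.
Start: joints at [-1.142, 0.26, -0.138, 1.173, 0, 1.571], TCP at [0.218, -0.477, 0.253] pointing down, gripper open.
Joint ranges: [-2.78, 2.78], [-0.83, 1.72], [-1.28, 1.37], [-1.9, 2.12], [-1.57, 1.48], [-3.14, 3.14]. Speed limits (rad/s): [2.57, 2.57, 3.14, 3.14, 3.14, 3.14].

INTERFACE

Orientations are given as a unit quaternion [x, y, z, w].
In Python, from bench import env gives the robot as it stands. The module is installed in compiled form; this text tells all that it offers.
- The arm moves only by the tool move_arm, never from a script. Its argument "plan" is a list of rows, each an object with "linear": the shift along the tool's x, y, z in units of 30 cm (1.0 is 30 cm), a list of three; "twist": the turn, a rotation vector about the tool's x, y, z in units of 1.5 rad (1.0 is 1.5 rad), a list of three; "gripper": the opening, from 0 (shut) to 1 (fully open). A call has 1 to 20 rows; each row is the pose to reach, as a shift and turn from the pose commanded when the call began, along the tool's axes at that moment; what a row does not reach only later rows make up. A row lasts 1/8 s, in which the tool goes at most 62.5 mm and 10.7 degrees, less where a joint would pass 70% of its speed; a pose out of reach is approached as far as the arm can. A call with a number of a shift or a turn outside -1 to 1 is refused whole. A call with a gripper value outside its range is refused whole. The fingers move at their own pace and stop on an object; "force" is the grip in N (left out, the last holds). Time passes only in rows, so rows that repeat a pose let the fingers close. It gives the time, the measured TCP pose, the force, the opening and the grip force at its end, in the units of the state.
- env.sense(): the state, without advancing time (a new reading comes with each control period).
- env.capture(name): name is "scene" or "side" or "wrist"; returns (picture, depth): 420x560x3 uint8, red, green, blue; 420x560 float32, m along the optical axis (not along the pixel's ray), 0 where there is no reading.
- env.get_calibration(name): a dict with "mtx" (3x3 intrinsics, pixels), "k1" (the pictures are not rectified: a ray, as slopes to the right and down, at radius r is drawn at 1 + k1 r^2 times it, then the intrinsics apply), "rvec" (rotation vector, rad) and "tvec" (3), from world to camera coordinates, as OpenCV has them. Camera axes: x right, y down, z forward; pixel columns grow to the right and rows downward; lengths in m; the calibration is good to about 2 mm. A picture is of the moment at which its call begins: read the wrist's pose just before it. get_calibration takes no time and is no camera call; for the wrist camera it gives the pose at the moment of the call.
- env.close_job(): hands the job in; it is judged then, once.
The state is a dict: "t": time; "joint_pos": joint angles; "joint_velocities": joint speeds; "joint_torque": joint torques, N m; "position": TCP position; "ee_rot": TCP orientation; "wrist_force": force on the tool from outside, world axes, zero at the start; "torque": the same for the moment, N m; "gripper_width": finger opening in m; "grasp_force": force on a finger pad.
Only numpy, scipy, OpenCV 4.12 (cv2) and the standard library are available. Lean on these libraries where they do the work, as an engineer would, in place of code of your own. Each camera call takes 0.05 s, during which the arm holds its last target. There are 200 camera calls.

TASK

Press the cracker carton's lid fully shut, so that the upright card tab on the lid stands against the matching tab on the carton's front. Then take the steel spring clip off its rest by squeezing its two handles, carry it over, and lower its open jaws around the top edge of the two tabs, about the middle of their width, one jaw in front and one behind. Finish while still squeezing the clip wide open there, with the jaws well down past the edge but touching neither card nor carton; do not let go, and leave the other things where they stand.

Things in the scene. Friction and masses are not known exactly. Their poses are not given: they have to be found in the camera images.
- carton: Cardboard carton of crackers, fixed, open at the top, 100 mm deep (x), 150 mm wide (y), walls 70 mm tall. Origin on the worktop under the middle of its front edge; x points back into the carton, y along the front, z up. From the middle of the front wall a card tab stands up: 56 mm wide, 3 mm thick, 38 mm above the wall. The lid panel is hinged on the back wall's top (x 100, z 70 mm).
- lid (a joint): Lid angle: 0 shut, grows as its front rises (starts 0.45 to 0.9 rad). Stays where left; 2 to 4 N down on mid panel shuts it. Panel 3 mm thick, 150 mm wide, a tab like the carton's at its front middle; beside the tab it is clear (28 to 75 mm from the middle). Shut, its top face is 73 mm above the worktop and its tab stands just behind the carton's, the two together 7.5 mm thick.
- card_edge (a point): Middle of the top edge of the closed pair of tabs, on the mid plane of their 7.5 mm, 108 mm above the worktop; axes as the carton's (x through the card to the back, y along the edge, z up).
- clip_rest: Low wooden foot, fixed, 90 x 80 mm, 18 mm thick, with an upright steel blade 4 mm thick (x), 62 mm wide (y), its top 42 mm above the worktop. Origin under its centre on the worktop; blade along its y axis.
- clip: Steel spring clip, 40 mm wide (y), 86 mm tall, ~70 g, upright, jaws clamped on the rest's blade. Origin on the pivot, 60 mm above the worktop at the start; z up through the handles, x the way the jaws part. Jaw tips 42 mm below the origin; handles reach 44 mm above it, 55 mm apart outside at the top when free, 22 mm at the pivot. The frame is the +x half's: it turns 0.33 rad when squeezed.
- clip_arm (a joint): Opening angle of the clip: 0 clamped on the 4 mm blade, below 0 shut on nothing, 0.66 rad fully squeezed (hard stop: handles parallel, 22 mm apart outside; jaw tips gape about 31 mm). Squeezing both handle tops together along x opens it, about 5 N at first, 9 N fully; let go, it snaps shut.
- jaw_a (a point): Inner edge of the tip of the clip's +x jaw, mid-width.
- jaw_b (a point): Inner edge of the tip of the clip's -x jaw, mid-width.
- tin: Bystander, loose: a low round food tin, 86 mm across, 40 mm tall; origin under its centre.
- spice: Bystander, loose: a small spice jar, 44 mm across, 105 mm tall; origin under its centre.
- rice: Bystander, loose: a tall glass jar of rice, 81 mm across, 163 mm tall; origin under its centre.
Not all that is in view belongs to the job. Leave any orange look-alike of the clip alone.

How it is judged:
On the way, in this order (a step that is already met when the one before it is completed fails the run):
1. the lid is shut (value of joint lid below 0.08 rad), for 0.2 s.
2. the clip is squeezed open in the fingers and lifted clear of its rest (value of joint clip_arm above 0.45 rad and height (world z) of clip above 0.09 m and contact force between the fingers and clip above 2 N and contact force between clip and clip_rest below 0.5 N), for 0.2 s.
At the end, for the whole second after the job is handed in: Lid shut (within 0.08 rad); fingers hold the clip still and open at least 0.45 rad, a jaw tip either side of the tabs, each 6 mm or more from the card's mid plane, 8 mm or more below its top edge and within 20 mm of its middle; clip presses on neither carton nor rest (under 0.5 N) (value of joint lid below 0.08 rad and value of joint clip_arm above 0.45 rad and ((x of jaw_a in the frame of card_edge above 0.006 m and x of jaw_b in the frame of card_edge below -0.006 m) or (x of jaw_b in the frame of card_edge above 0.006 m and x of jaw_a in the frame of card_edge below -0.006 m)) and z of each of jaw_a, jaw_b in the frame of card_edge below -0.008 m and y of jaw_a in the frame of card_edge between -0.02 and 0.02 m and y of jaw_b in the frame of card_edge between -0.02 and 0.02 m and contact force between clip and carton below 0.5 N and contact force between clip and clip_rest below 0.5 N and contact force between the fingers and clip above 2 N and linear speed of clip below 0.03 m/s); the arm keeps its last pose, push and grip.
It fails at once if a low round food tin is moved more than 30 mm or tipped (distance of tin from where it was at the start of the episode above 0.03 m or angle between tin's own z axis and vertical above 0.4 rad).
It fails at once if a small spice jar is moved more than 30 mm or tipped (distance of spice from where it was at the start of the episode above 0.03 m or angle between spice's own z axis and vertical above 0.4 rad).
It fails at once if a tall glass jar of rice is moved more than 30 mm or tipped (distance of rice from where it was at the start of the episode above 0.03 m or angle between rice's own z axis and vertical above 0.4 rad).
It also fails if it takes over 48 s, if anything falls off the work surface, if the arm or the gripper's body presses on something with over 40 N, if the wrist force passes 120 N, or if a joint passes its speed limit or range.

## Working session

There is one attempt and no reset: what is moved stays moved. The work goes in short steps, Python scripts to look and compute and a tool call to move; the robot and the scene stay as the last step left them, time stands still between calls to the robot, and variables do not carry over. Pictures are saved under pics/ and viewed, at most 10 in all, crops included, and the job is handed in when it is done.

Besides the shell and the picture viewer there is one more tool, called after "Call:" by a JSON object that holds its "api" and its "payload", one argument or row to a line. move_arm: Moves the arm, as the interface text tells. Shifts and turns lie within -1 to 1; 1 stands for 30 cm of shift or 1.5 rad of turn. Its arguments: {"type":"object","properties":{"plan":{"type":"array","items":{"type":"object","properties":{"linear":{"type":"array","items":{"type":"number"}},"twist":{"type":"array","items":{"type":"number"}},"gripper":{"type":"number"}}}},"force":{"type":"number"}},"required":["plan"]}

```bash
mkdir -p pics
cat > h.py <<'E'
import numpy as np, cv2
from bench import env
from scipy.spatial.transform import Rotation as R
def cap(n):
    c=env.get_calibration(n); p,d=env.capture(n); return p,d,c
def cloud(d,c):
    K=np.array(c["mtx"]);k=float(c["k1"]);h,w=d.shape
    v,u=np.mgrid[:h,:w].astype(float)
    x=(u-K[0,2])/K[0,0];y=(v-K[1,2])/K[1,1];X,Y=x.copy(),y.copy()
    for _ in range(10):
        s=1+k*(X*X+Y*Y);X=x/s;Y=y/s
    P=np.stack([X*d,Y*d,d],-1)
    M=cv2.Rodrigues(np.array(c["rvec"],float))[0]
    W=(P-np.array(c["tvec"],float).ravel())@M
    W[d<=0]=np.nan
    return W
def save(n,p): cv2.imwrite("pics/"+n+".png",p[:,:,::-1])
E
python3 - <<'E'
from h import *
for n in ["scene","side"]:
    p,d,c=cap(n); save(n,p); np.savez(n,p=p,d=d,W=cloud(d,c))
    M=cv2.Rodrigues(np.array(c["rvec"],float))[0]; print(n,-M.T@np.array(c["tvec"]).ravel(),M[2],c["mtx"],c["k1"])
print(env.sense())
E
```

```text
scene [0.13401044 0.71155225 0.48320078] [ 0.51040138 -0.72783329 -0.45798377] [[379.25358331   0.         279.8949193 ]
 [  0.         379.25358331 207.27827255]
 [  0.           0.           1.        ]] -0.0073219090976111055
side [0.47205135 0.92852853 0.51861464] [ 0.10433688 -0.8967944  -0.42996932] [[432.32570689   0.         278.5863657 ]
 [  0.         432.32570689 222.63474158]
 [  0.           0.           1.        ]] 0.04507368599416818
{'t': 0.1, 'joint_pos': array([-1.14200913e+00,  2.60628046e-01, -1.39286158e-01,  1.17272914e+00,
        4.36778138e-06,  1.57078873e+00]), 'joint_velocities': array([-0.00118142, -0.00220093,  0.00328676,  0.00093226,  0.00154917,
        0.00064365]), 'joint_torque': array([-6.16306716e-04, -4.06509233e+01,  2.54526579e+01,  1.01035365e-02,
       -6.04346542e-05,  9.37977802e-06]), 'position': array([ 0.21802633, -0.47691789,  0.25252559]), 'ee_rot': array([ 9.77104365e-01,  2.12758566e-01, -1.94343807e-04, -9.02831240e-04]), 'wrist_force': array([ 0.4091367 ,  0.39725321, -0.15517661]), 'torque': array([-0.0036683 ,  0.03768253, -0.00404554]), 'grasp_force': 0.0, 'gripper_width': 0.0854452534540249}
```

View pics/scene.png

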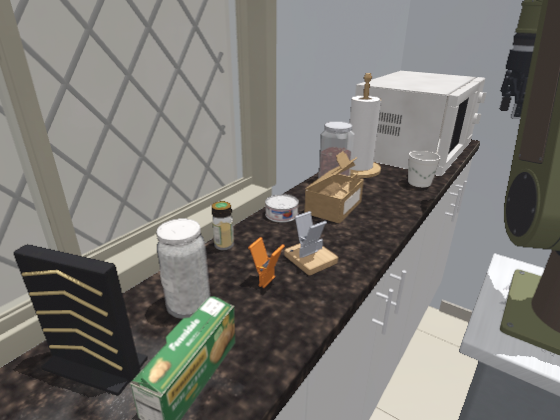

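View pics/side.png

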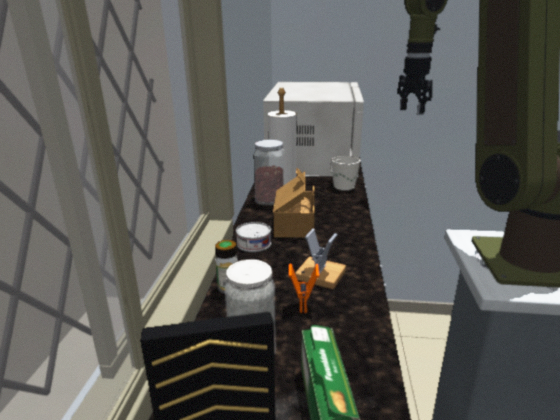

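The steel clip on its wooden rest is at scene (311,240) and side (321,255). The orange look-alike is at scene (266,262) and side (304,285), so I leave that one alone. The carton with its raised lid is at scene (335,190), the tin at (282,208), the spice jar at (222,225), and the jars at (183,265) and (337,150). I choose the grey clip on the wooden foot and check it in a close crop.

Run:
```python
from h import *
s=np.load("scene.npz");t=np.load("side.npz")
a=cv2.resize(s["p"][140:290,230:380],(400,400),interpolation=2);b=cv2.resize(t["p"][160:310,230:380],(400,400),interpolation=2)
save("crop",np.hstack([a,b]))
for n,q in (("scene",s),("side",t)):
    W=q["W"];p=q["p"].astype(int)
    hsv=cv2.cvtColor(q["p"],cv2.COLOR_RGB2HSV)
    u0,v0,u1,v1={"scene":(285,205,340,275),"side":(300,225,350,290)}[n]
    w=W[v0:v1,u0:u1].reshape(-1,3);S=hsv[v0:v1,u0:u1].reshape(-1,3)
    for nm,m in (("clip",(S[:,1]<70)&(w[:,2]>0.045)),("wood",(S[:,1]>80)&(abs(w[:,2]-.018)<.006))):
        g=w[m];print(n,nm,len(g),np.nanpercentile(g,[2,50,98],axis=0).round(3).tolist())
        if nm=="wood": print(cv2.minAreaRect(g[:,:2].astype(np.float32)*1000))
        else:
            for z in (.06,.075,.09,.1): 
                k=g[abs(g[:,2]-z)<.006]
                if len(k)>4: print(z,len(k),[ (round(x,1),round(y,1)) for x,y in cv2.boxPoints(cv2.minAreaRect(k[:,:2].astype(np.float32)*1000))])
    u0,v0,u1,v1={"scene":(300,150,370,222),"side":(270,168,320,240)}[n]
    w=W[v0:v1,u0:u1].reshape(-1,3);S=hsv[v0:v1,u0:u1].reshape(-1,3)
    m=(S[:,1]>70)&(S[:,0]<25)&(w[:,2]>.01)
    g=w[m];print(n,"carton",len(g),np.nanpercentile(g,[2,50,98],axis=0).round(3).tolist())
    k=g[(g[:,2]<.066)];print(cv2.minAreaRect(k[:,:2].astype(np.float32)*1000))
```

```text
scene clip 639 [[0.45, 0.092, 0.047], [0.487, 0.118, 0.08], [0.505, 0.14, 0.103]]
0.06 112 [(np.float32(457.3), np.float32(102.0)), (np.float32(483.5), np.float32(92.5)), (np.float32(497.4), np.float32(130.9)), (np.float32(471.2), np.float32(140.4))]
0.075 133 [(np.float32(452.8), np.float32(103.0)), (np.float32(487.5), np.float32(90.8)), (np.float32(501.0), np.float32(128.8)), (np.float32(466.2), np.float32(141.1))]
0.09 147 [(np.float32(448.4), np.float32(106.9)), (np.float32(492.4), np.float32(89.4)), (np.float32(507.0), np.float32(126.0)), (np.float32(462.9), np.float32(143.5))]
0.1 149 [(np.float32(442.8), np.float32(106.6)), (np.float32(496.6), np.float32(86.3)), (np.float32(510.9), np.float32(124.2)), (np.float32(457.0), np.float32(144.4))]
scene wood 504 [[0.424, -0.073, 0.012], [0.498, 0.122, 0.017], [0.612, 0.159, 0.023]]
((518.2903442382812, 44.553192138671875), (137.64056396484375, 272.564697265625), 25.95643424987793)
scene carton 2170 [[0.499, -0.397, 0.012], [0.546, -0.108, 0.056], [0.604, -0.066, 0.149]]
((584.8820190429688, -239.80377197265625), (140.1830291748047, 3
[... 470 characters left out ...]
float32(450.2), np.float32(104.5)), (np.float32(492.0), np.float32(88.1)), (np.float32(506.9), np.float32(126.2)), (np.float32(465.1), np.float32(142.6))]
0.1 100 [(np.float32(444.8), np.float32(103.2)), (np.float32(498.8), np.float32(84.9)), (np.float32(511.9), np.float32(123.7)), (np.float32(457.9), np.float32(142.0))]
side wood 669 [[0.429, -0.075, 0.013], [0.467, 0.114, 0.018], [0.527, 0.156, 0.021]]
((475.2754211425781, 39.87651062011719), (100.2049789428711, 241.73512268066406), 3.821129083633423)
side carton 2031 [[0.503, -0.274, 0.013], [0.552, -0.078, 0.061], [0.608, -0.068, 0.142]]
((578.5070190429688, -288.6062927246094), (113.84976959228516, 454.6031188964844), 8.541340827941895)
```

View pics/crop.png

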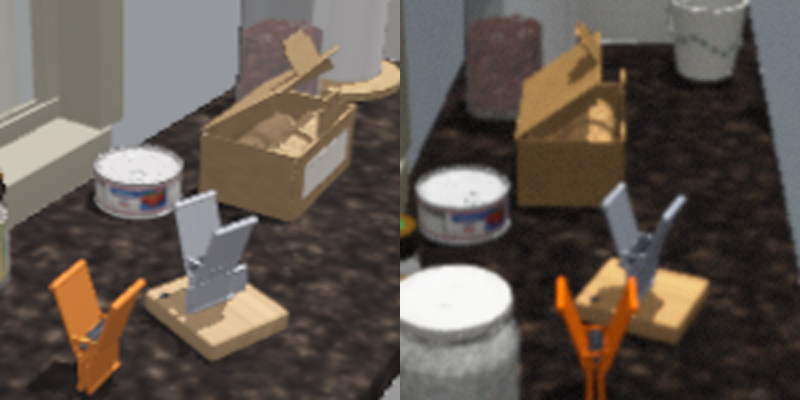

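The crop shows the grey steel clip clamped on the wooden foot, with the orange one standing apart. The carton's front, with its label and tab, faces the robot and its lid is half open. Next I fit the carton's pose.

Run:
```python
from h import *
G=[]
for n in ("scene","side"):
    q=np.load(n+".npz");W=q["W"];hsv=cv2.cvtColor(q["p"],cv2.COLOR_RGB2HSV)
    u0,v0,u1,v1={"scene":(300,150,370,222),"side":(270,168,320,240)}[n]
    w=W[v0:v1,u0:u1].reshape(-1,3)
    m=(w[:,0]>.47)&(w[:,0]<.66)&(w[:,1]>-.26)&(w[:,1]<-.03)&(w[:,2]>.008)
    g=w[m]; lo=g[g[:,2]<.064]
    # side wall (normal ~+y): points near max y per x
    def fitline(k,ax):
        for _ in range(12):
            c=np.polyfit(k[:,ax],k[:,1-ax],1);r=k[:,1-ax]-np.polyval(c,k[:,ax]);s=max(.002,1.5*np.median(abs(r)));k=k[abs(r)<s]
        return c,len(k)
    e=lo[lo[:,1]>-.115]
    c,l=fitline(e,0);print(n,"end wall y=f(x)",c,np.degrees(np.arctan(c[0])),l)
    r=lo[:,1]-np.polyval(c,lo[:,0]); ee=lo[abs(r)<.003]; d=np.array([1,c[0]])/np.hypot(1,c[0]);pr=ee[:,:2]@d;print("ext",np.percentile(pr,[1,99]),np.ptp(np.percentile(pr,[1,99])))
    f=lo[(r<-.008)]
    nd=np.array([-d[1],d[0]]);
    a=f[:,:2]@d;print("front hist",np.histogram(a,bins=np.arange(.40,.70,.01)))
    G.append(g)
    t=g[(g[:,2]>.078)];print("upper",[ (round(float(z),3),np.nanpercentile(t[abs(t[:,2]-z)<.004],[2,50,98],axis=0).round(3).tolist()) for z in np.arange(.08,.16,.01) if (abs(t[:,2]-z)<.004).sum()>5])
np.save("cart",np.vstack(G))
```

```text
scene end wall y=f(x) [ 0.08861093 -0.11938712] 5.0638063789789705 375
ext [0.48939877 0.59132764] 0.10192887251717803
front hist (array([  0,   0,   0,   0,   0,   0,   0,   0, 332,   6,  33,  63,  57,
        45,  31,  94,  68,  33,  24,   1,   0,   0,   0,   0,   0,   0,
         0,   0,   0]), array([0.4 , 0.41, 0.42, 0.43, 0.44, 0.45, 0.46, 0.47, 0.48, 0.49, 0.5 ,
       0.51, 0.52, 0.53, 0.54, 0.55, 0.56, 0.57, 0.58, 0.59, 0.6 , 0.61,
       0.62, 0.63, 0.64, 0.65, 0.66, 0.67, 0.68, 0.69]))
upper [(0.08, [[0.5, -0.216, 0.078], [0.573, -0.12, 0.081], [0.599, -0.068, 0.084]]), (0.09, [[0.5, -0.217, 0.086], [0.561, -0.126, 0.09], [0.589, -0.069, 0.094]]), (0.1, [[0.501, -0.216, 0.096], [0.547, -0.123, 0.1], [0.572, -0.07, 0.104]]), (0.11, [[0.502, -0.217, 0.106], [0.541, -0.094, 0.108], [0.559, -0.07, 0.114]]), (0.12, [[0.53, -0.214, 0.116], [0.537, -0.098, 0.119], [0.546, -0.071, 0.124]]), (0.13, [[0.523, -0.217, 0.126], [0.528, -0.137, 0.129], [0.534, -0.074, 0.133]]), (0.14, [[0.531, -0.175, 0.136], [0.535, -0.145, 0.14], [0.539, -0.116, 0.144]]), (0.15, [[0.538, -0.168, 0.146]
[... 460 characters left out ...]
     0.62, 0.63, 0.64, 0.65, 0.66, 0.67, 0.68, 0.69]))
upper [(0.08, [[0.541, -0.209, 0.078], [0.594, -0.113, 0.081], [0.602, -0.07, 0.084]]), (0.09, [[0.52, -0.213, 0.086], [0.58, -0.104, 0.09], [0.592, -0.07, 0.094]]), (0.1, [[0.513, -0.212, 0.096], [0.567, -0.11, 0.1], [0.577, -0.071, 0.104]]), (0.11, [[0.504, -0.214, 0.106], [0.554, -0.116, 0.11], [0.563, -0.071, 0.114]]), (0.12, [[0.533, -0.196, 0.116], [0.541, -0.121, 0.12], [0.55, -0.072, 0.124]]), (0.13, [[0.524, -0.217, 0.126], [0.53, -0.117, 0.129], [0.536, -0.074, 0.133]]), (0.14, [[0.532, -0.172, 0.137], [0.535, -0.141, 0.14], [0.538, -0.12, 0.143]]), (0.15, [[0.538, -0.166, 0.146], [0.543, -0.139, 0.15], [0.546, -0.12, 0.153]])]
```

Run:
```python
from h import *
q=np.load("scene.npz");W=q["W"]
for n,(u,v) in dict(rjar=(337,150),towel=(364,135),cup=(424,170),mw=(410,100),ricew=(183,270),spice=(222,228),tin=(282,208),orange=(266,262),windowsill=(250,200)).items():
    w=W[v-4:v+5,u-4:u+5].reshape(-1,3);print(n,np.nanmedian(w,0).round(3))
g=np.load("cart.npy");lo=g[(g[:,2]<.064)&(g[:,0]<.505)&(g[:,1]<-.085)]
for _ in range(8):
    c=np.polyfit(lo[:,1],lo[:,0],1);r=lo[:,0]-np.polyval(c,lo[:,1]);lo=lo[abs(r)<max(.002,1.5*np.median(abs(r)))]
print("front x=f(y)",c,np.degrees(np.arctan(c[0])),len(lo),np.percentile(lo[:,1],[1,99]))
t=g[(g[:,2]>.08)&(g[:,2]<.106)&(g[:,0]<.515)];print("tab",len(t),np.percentile(t,[3,50,97],axis=0).round(4).tolist())
```

```text
rjar [ 0.619 -0.275  0.12 ]
towel [ 0.595 -0.412  0.135]
cup [ 0.393 -0.416  0.061]
mw [ 0.499 -0.52   0.239]
ricew [0.554 0.389 0.106]
spice [0.653 0.192 0.058]
tin [0.627 0.001 0.036]
orange [0.507 0.23  0.046]
windowsill [0.709 0.024 0.046]
front x=f(y) [-0.05639717  0.49354666] -3.2279003371619037 277 [-0.20215405 -0.08650943]
tab 83 [[0.5003, -0.172, 0.0807], [0.5021, -0.1376, 0.0928], [0.504, -0.1197, 0.1052]]
```

Call:
{"api": "move_arm", "payload": {
  "plan": [
    {"linear":[0.38,-0.18,0],"twist":[0,0,-0.26],"gripper":0},
    {"linear":[0.76,-0.355,0],"twist":[0,0,-0.524],"gripper":0},
    {"linear":[0.76,-0.355,0],"twist":[0,0,-0.524],"gripper":0},
    {"linear":[0.76,-0.355,0],"twist":[0,0,-0.524],"gripper":0},
    {"linear":[0.76,-0.355,0],"twist":[0,0,-0.524],"gripper":0},
    {"linear":[0.76,-0.355,0],"twist":[0,0,-0.524],"gripper":0}
  ]
}}

```text
t: 0.85
position: [0.3811, -0.2857, 0.253]
ee_rot: [0.821, 0.571, -0.0, -0.0]
wrist_force: [0.0, -0.1, 0.9]
gripper_width: 0.0003
grasp_force: 0.0
```

```bash
cat >> h.py <<'E'
def togo(xyz,yaw=None):
    "units to reach world xyz with tool z down and tool y at world angle yaw (deg)"
    s=env.sense();r=R.from_quat(s["ee_rot"]);d=r.inv().apply(np.array(xyz)-s["position"])/.3
    ty=r.as_matrix()[:,1]; print("pos",s["position"].round(4),"yaw",np.degrees(np.arctan2(ty[1],ty[0])).round(2),"j6",s["joint_pos"][5].round(2),"t",s["t"],"w",round(s["gripper_width"],4),"F",s["wrist_force"].round(2),"g",s["grasp_force"])
    print("linear",d.round(4))
    if yaw is not None:
        a=np.radians(yaw);T=np.array([[-np.sin(a)*-1*-1,0,0]]) if 0 else None
        y=np.array([np.cos(a),np.sin(a),0]);z=np.array([0,0,-1.]);x=np.cross(y,z)
        q=r.inv()*R.from_matrix(np.stack([x,y,z],1));print("twist",(q.as_rotvec()/1.5).round(4))
E
python3 -c "
from h import *
togo([.5425,-.094,.20],-20.5)"
```

```text
pos [ 0.3811 -0.2857  0.253 ] yaw -20.39 j6 1.28 t 0.85 w 0.0003 F [ 0.03 -0.09  0.94] g 0.0
linear [0.7863 0.2817 0.1762]
twist [-0.0006  0.0003  0.0013]
```

Call:
{"api": "move_arm", "payload": {
  "plan": [
    {"linear":[0.4,0.14,0.05],"twist":[0,0,0],"gripper":0},
    {"linear":[0.786,0.282,0.15],"twist":[0,0,0],"gripper":0},
    {"linear":[0.786,0.282,0.15],"twist":[0,0,0],"gripper":0},
    {"linear":[0.786,0.282,0.15],"twist":[0,0,0],"gripper":0},
    {"linear":[0.786,0.282,0.15],"twist":[0,0,0],"gripper":0},
    {"linear":[0.786,0.282,0.25],"twist":[0,0,0],"gripper":0},
    {"linear":[0.786,0.282,0.32],"twist":[0,0,0],"gripper":0},
    {"linear":[0.786,0.282,0.36],"twist":[0,0,0],"gripper":0},
    {"linear":[0.786,0.282,0.4],"twist":[0,0,0],"gripper":0},
    {"linear":[0.786,0.282,0.44],"twist":[0,0,0],"gripper":0},
    {"linear":[0.786,0.282,0.48],"twist":[0,0,0],"gripper":0},
    {"linear":[0.786,0.282,0.5],"twist":[0,0,0],"gripper":0},
    {"linear":[0.786,0.282,0.51],"twist":[0,0,0],"gripper":0},
    {"linear":[0.786,0.282,0.515],"twist":[0,0,0],"gripper":0}
  ]
}}

```text
t: 2.6
position: [0.5428, -0.0941, 0.0987]
ee_rot: [0.821, 0.571, 0.0, -0.0]
wrist_force: [-1.2, 0.0, 1.6]
gripper_width: -0.0003
grasp_force: 0.6
```

```bash
python3 -c "
from h import *
togo([.5425,-.094,.095],-20.5)
p,d,c=cap('scene');W=cloud(d,c);np.savez('s2',p=p,W=W)
g=W[150:222,300:370].reshape(-1,3);g=g[(g[:,0]>.47)&(g[:,0]<.62)&(g[:,1]>-.23)&(g[:,1]<-.06)&(g[:,2]>.07)]
for z in np.arange(.07,.16,.005):
    k=g[abs(g[:,2]-z)<.0025]
    if len(k): print(round(z,3),len(k),np.median(k,0).round(3))
"
```

```text
pos [ 0.5428 -0.0941  0.0987] yaw -20.38 j6 1.75 t 2.6 w -0.0003 F [-1.16  0.02  1.58] g 0.6026135949650779
linear [-0.0001 -0.0011  0.0124]
twist [-0.0001 -0.0001  0.0013]
0.07 59 [ 0.591 -0.098  0.072]
0.075 412 [ 0.545 -0.112  0.075]
0.08 61 [ 0.513 -0.114  0.078]
0.085 33 [ 0.506 -0.121  0.085]
0.09 43 [ 0.529 -0.092  0.09 ]
0.095 34 [ 0.507 -0.119  0.095]
0.1 39 [ 0.527 -0.093  0.1  ]
0.105 53 [ 0.509 -0.125  0.105]
0.11 40 [ 0.528 -0.092  0.11 ]
0.115 15 [ 0.541 -0.082  0.115]
0.12 21 [ 0.541 -0.081  0.12 ]
0.125 46 [ 0.541 -0.083  0.125]
0.13 50 [ 0.535 -0.083  0.13 ]
0.135 44 [ 0.547 -0.085  0.135]
0.14 52 [ 0.53  -0.081  0.141]
0.145 67 [ 0.534 -0.082  0.145]
0.15 52 [ 0.541 -0.081  0.15 ]
0.155 64 [ 0.533 -0.078  0.155]
```

Call:
{"api": "move_arm", "payload": {
  "plan": [
    {"linear":[0,0,0.006],"twist":[0,0,0],"gripper":0},
    {"linear":[0,0,0.011],"twist":[0,0,0],"gripper":0},
    {"linear":[0,0,0.015],"twist":[0,0,0],"gripper":0},
    {"linear":[0,0,0.015],"twist":[0,0,0],"gripper":0},
    {"linear":[0,0,0.015],"twist":[0,0,0],"gripper":0}
  ]
}}

```text
t: 3.28
position: [0.543, -0.0942, 0.095]
ee_rot: [0.821, 0.571, 0.0, 0.0]
wrist_force: [-1.1, 0.8, 4.9]
gripper_width: 0.0002
grasp_force: 2.7
```

Call:
{"api": "move_arm", "payload": {
  "plan": [
    {"linear":[0,0,-0.1],"twist":[0,0,0],"gripper":0},
    {"linear":[0,0,-0.3],"twist":[0,0,0],"gripper":0.5},
    {"linear":[0,0,-0.55],"twist":[0,0,0],"gripper":1},
    {"linear":[0,0,-0.55],"twist":[0,0,0],"gripper":1},
    {"linear":[0,0,-0.55],"twist":[0,0,0],"gripper":1}
  ]
}}

```text
t: 3.9
position: [0.5436, -0.0944, 0.26]
ee_rot: [0.821, 0.571, 0.001, 0.001]
wrist_force: [0.9, 0.4, -0.5]
gripper_width: 0.0722
grasp_force: 0.0
```

```bash
python3 -c "
from h import *
togo([.4,-.05,.30],-20.5)
p,d,c=cap('wrist');W=cloud(d,c);np.savez('w1',p=p,W=W);save('w1',p)
M=cv2.Rodrigues(np.array(c['rvec'],float))[0]; print(-M.T@np.array(c['tvec']).ravel(),M)
"
```

```text
pos [ 0.5436 -0.0944  0.26  ] yaw -20.4 j6 1.75 t 3.9 w 0.0722 F [ 0.88  0.37 -0.47] g 0.0
linear [-0.028  -0.4998 -0.1345]
twist [ 0.0016 -0.0003  0.0012]
[ 0.56704106 -0.03245169  0.38066579] [[ 0.93748837 -0.348009    0.00229873]
 [-0.33634836 -0.90434064  0.26275044]
 [-0.08936068 -0.24709866 -0.96486109]]
```

View pics/w1.png

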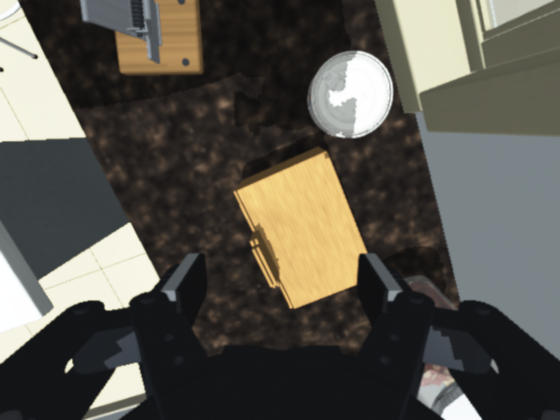

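The wrist view shows the lid shut, with the two tabs together around (263,262). The clip is at (140,20) and the tin at (350,95). I measure the tabs and the panel corners.

```bash
cat > tab.py <<'E'
from h import *
def tab(W):
    W=W.reshape(-1,3)
    b=(W[:,0]>.46)&(W[:,0]<.63)&(W[:,1]>-.25)&(W[:,1]<-.05)
    t=W[b&(W[:,2]>.100)&(W[:,2]<.115)];c,s,a=r=cv2.minAreaRect(t[:,:2].astype(np.float32)*1000);print("tab",len(t),r,"top",np.percentile(t[:,2],[50,95]))
    l=W[b&(abs(W[:,2]-.073)<.007)];print("lid",len(l),cv2.minAreaRect(l[:,:2].astype(np.float32)*1000),np.median(l[:,2]))
    print([x.round(1).tolist() for x in cv2.boxPoints(cv2.minAreaRect(l[:,:2].astype(np.float32)*1000))])
    c=np.polyfit(l[:,0],l[:,2],1);print("lid slope",c)
if __name__=="__main__":
    tab(np.load("w1.npz")["W"])
E
python3 tab.py
python3 - <<'E'
from h import *
p,d,c=cap("scene");W=cloud(d,c)
import tab; W=W.copy();tab.tab(W)
p,d,c=cap("side");W=cloud(d,c);tab.tab(W)
E
```

```text
tab 414 ((506.8143615722656, -149.18167114257812), (7.805279731750488, 55.07320785522461), 3.2072110176086426) top [0.10722219 0.10888498]
lid 12290 ((554.7030029296875, -147.02407836914062), (103.9822998046875, 150.71865844726562), 3.446192979812622) 0.07295382208539998
[[498.29998779296875, -74.9000015258789], [507.29998779296875, -225.39999389648438], [611.0999755859375, -219.10000610351562], [602.0999755859375, -68.69999694824219]]
lid slope [0.00363038 0.07088082]
tab 38 ((504.8962097167969, -145.19287109375), (8.266026496887207, 42.88771438598633), 3.471341371536255) top [0.10556062 0.10765206]
lid 861 ((553.0496826171875, -143.5924072265625), (105.21876525878906, 152.13009643554688), 3.566824436187744) 0.07199905544209909
[[495.79998779296875, -70.9000015258789], [505.29998779296875, -222.8000030517578], [610.2999877929688, -216.1999969482422], [600.7999877929688, -64.4000015258789]]
lid slope [0.00467829 0.06916191]
tab 20 ((507.1186218261719, -145.61305236816406), (5.340106964111328, 40.66136932373047), 2.508574962615967) top [0.10710277 0.10860615]
lid 878 ((555.0588989257812, -145.3018798828125), (101.67082214355469, 158.50035095214844), 3.589719533920288) 0.07254673883114805
[[499.3999938964844, -69.4000015258789], [509.29998779296875, -227.60000610351562], [610.7999877929688, -221.1999969482422], [600.7999877929688, -63.0]]
lid slope [0.00396265 0.07011171]
```

```bash
python3 -c "
from h import *
togo([.4775,.116,.24],-20.5)"
```

```text
pos [ 0.5417 -0.0941  0.2571] yaw -20.4 j6 1.75 t 4.05 w 0.0856 F [-0.66 -0.81  0.77] g 0.0
linear [ 0.5818 -0.4444  0.0584]
twist [-0.0025  0.0005  0.0012]
```

Call:
{"api": "move_arm", "payload": {
  "plan": [
    {"linear":[0.2,-0.15,0.02],"twist":[0,0,0],"gripper":1},
    {"linear":[0.4,-0.3,0.04],"twist":[0,0,0],"gripper":1},
    {"linear":[0.582,-0.444,0.058],"twist":[0,0,0],"gripper":1},
    {"linear":[0.582,-0.444,0.058],"twist":[0,0,0],"gripper":1},
    {"linear":[0.582,-0.444,0.058],"twist":[0,0,0],"gripper":1},
    {"linear":[0.582,-0.444,0.058],"twist":[0,0,0],"gripper":1}
  ]
}}

```text
t: 4.8
position: [0.4784, 0.1153, 0.2408]
ee_rot: [0.821, 0.571, -0.001, -0.0]
wrist_force: [-0.1, -0.2, -0.3]
gripper_width: 0.0853
grasp_force: 0.0
```

```bash
python3 -c "
from h import *
togo([.4775,.116,.24],-20.5)
p,d,c=cap('wrist');W=cloud(d,c);np.savez('w2',p=p,W=W);save('w2',p)
g=W.reshape(-1,3);g=g[(g[:,0]>.42)&(g[:,0]<.54)&(g[:,1]>.05)&(g[:,1]<.175)]
for lo,hi in ((.098,.11),(.085,.098),(.07,.085),(.014,.022)):
    k=g[(g[:,2]>lo)&(g[:,2]<hi)];print(lo,len(k),cv2.minAreaRect(k[:,:2].astype(np.float32)*1000),k[:,2].max())
"
```

```text
pos [0.4784 0.1153 0.2408] yaw -20.39 j6 2.16 t 4.8 w 0.0853 F [-0.05 -0.19 -0.32] g 0.0
linear [ 0.0011 -0.0037  0.0026]
twist [-0.001   0.0011  0.0012]
0.098 728 ((478.521240234375, 113.1617202758789), (40.072532653808594, 56.73929977416992), 69.94941711425781) 0.10649416866916905
0.085 511 ((479.0356140136719, 113.1693115234375), (39.78721237182617, 44.77913284301758), 69.72428894042969) 0.09798961936167179
0.07 512 ((478.49200439453125, 113.33613586425781), (39.88368225097656, 35.600921630859375), 69.90348052978516) 0.08499880886362508
0.014 2508 ((476.5140075683594, 107.63746643066406), (78.68284606933594, 90.20611572265625), 69.89207458496094) 0.021912931478672643
```

View pics/w2.png

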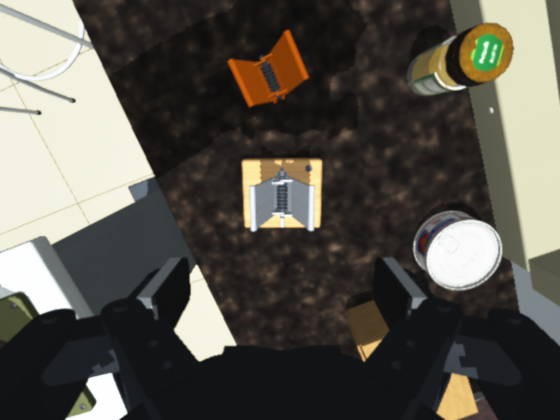

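The clip is centred at (282,200) in the wrist view: (0.478, 0.1135), x axis at -20°, handle tops at z 0.105. That matches the scene and side views and the stated sizes. The orange clip at (270,75) is well clear.

```bash
python3 -c "
from h import *
togo([.4783,.1137,.093],-20.1)"
```

```text
pos [0.4788 0.115  0.2411] yaw -20.45 j6 2.16 t 4.85 w 0.0852 F [-0.28  0.48 -0.91] g 0.0
linear [-0.0039  0.0005  0.4936]
twist [-0.0007  0.0008 -0.0041]
```

Call:
{"api": "move_arm", "payload": {
  "plan": [
    {"linear":[-0.004,0,0.2],"twist":[0,0,-0.004],"gripper":1},
    {"linear":[-0.004,0,0.35],"twist":[0,0,-0.004],"gripper":1},
    {"linear":[-0.004,0,0.44],"twist":[0,0,-0.004],"gripper":1},
    {"linear":[-0.004,0,0.494],"twist":[0,0,-0.004],"gripper":1},
    {"linear":[-0.004,0,0.494],"twist":[0,0,-0.004],"gripper":1},
    {"linear":[-0.004,0,0.494],"twist":[0,0,-0.004],"gripper":1}
  ]
}}

```text
t: 5.6
position: [0.4792, 0.1141, 0.0942]
ee_rot: [0.82, 0.573, 0.0, 0.0]
wrist_force: [0.5, 0.5, 0.3]
gripper_width: 0.0853
grasp_force: 0.0
```

Call:
{"api": "move_arm", "payload": {
  "plan": [
    {"linear":[0,0,0],"twist":[0,0,0],"gripper":0.6},
    {"linear":[0,0,0],"twist":[0,0,0],"gripper":0.45},
    {"linear":[0,0,0],"twist":[0,0,0],"gripper":0.3},
    {"linear":[0,0,0],"twist":[0,0,0],"gripper":0.15},
    {"linear":[0,0,0],"twist":[0,0,0],"gripper":0.15},
    {"linear":[0,0,0],"twist":[0,0,0],"gripper":0.15},
    {"linear":[0,0,0],"twist":[0,0,0],"gripper":0.15},
    {"linear":[0,0,0],"twist":[0,0,0],"gripper":0.15}
  ],
  "force": 40
}}

```text
t: 6.6
position: [0.481, 0.1155, 0.0975]
ee_rot: [0.819, 0.573, 0.003, 0.001]
wrist_force: [-3.1, -0.3, 21.6]
gripper_width: 0.021
grasp_force: 41.8
```

Call:
{"api": "move_arm", "payload": {
  "plan": [
    {"linear":[0,0,-0.02],"twist":[0,0,0],"gripper":0},
    {"linear":[0,0,-0.05],"twist":[0,0,0],"gripper":0},
    {"linear":[0,0,-0.12],"twist":[0,0,0],"gripper":0},
    {"linear":[0,0,-0.22],"twist":[0,0,0],"gripper":0},
    {"linear":[0,0,-0.34],"twist":[0,0,0],"gripper":0},
    {"linear":[0,0,-0.4],"twist":[0,0,0],"gripper":0},
    {"linear":[0,0,-0.4],"twist":[0,0,0],"gripper":0},
    {"linear":[0,0,-0.4],"twist":[0,0,0],"gripper":0},
    {"linear":[0,0,-0.4],"twist":[0,0,0],"gripper":0}
  ]
}}

```text
t: 7.72
position: [0.4776, 0.1145, 0.2125]
ee_rot: [0.819, 0.573, -0.001, -0.0]
wrist_force: [-0.2, -0.4, -1.0]
gripper_width: 0.0211
grasp_force: 40.2
```

```bash
python3 -c "
from h import *
togo([.507,-.148,.22],4)
a,d,c=cap('scene');W=cloud(d,c);np.savez('s3',p=a,W=W)
b,d,c=cap('side');W2=cloud(d,c);np.savez('s4',p=b,W=W2)
save('lift',np.hstack([cv2.resize(a[150:290,240:380],(400,400)),cv2.resize(b[140:280,250:390],(400,400))]))
"
```

```text
pos [0.4776 0.1145 0.2125] yaw -20.05 j6 2.16 t 7.725 w 0.0211 F [-0.24 -0.43 -0.97] g 40.23152410984039
linear [-0.7882  0.3921 -0.0248]
twist [-0.0016  0.0006 -0.2798]
```

View pics/lift.png

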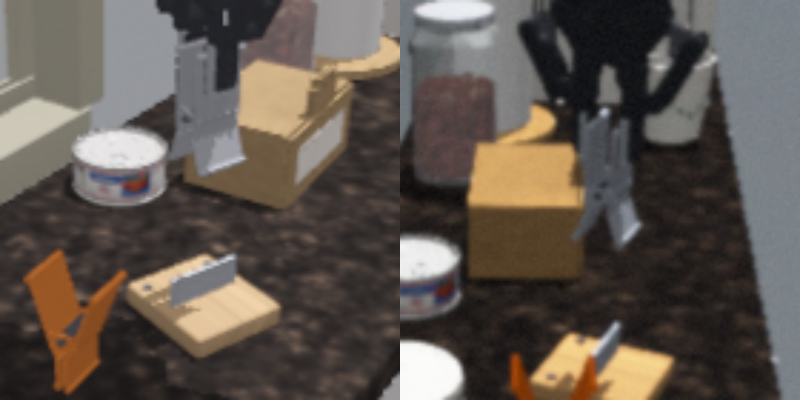

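The clip hangs open and upright in the fingers, at crop-left (205,110) and crop-right (610,175). The rest blade is empty and the orange clip is untouched. I measure the jaw tips relative to the TCP.

Run:
```python
from h import *
s=env.sense();r=R.from_quat(s["ee_rot"])
for n in ("s3","s4"):
    W=np.load(n+".npz")["W"].reshape(-1,3)
    L=r.inv().apply(W-s["position"])  # tool frame: y=clip x
    m=(abs(L[:,0])<.035)&(abs(L[:,1])<.04)&(L[:,2]>.02)&(L[:,2]<.12)
    L=L[m];print(n,len(L),"zmax",np.sort(L[:,2])[-8:].round(4))
    for z in np.arange(.03,.095,.006):
        k=L[abs(L[:,2]-z)<.003]
        if len(k)>3: print(z.round(3),len(k),"x",np.percentile(k[:,0],[3,97]).round(4),"y",np.percentile(k[:,1],[2,50,98]).round(4))
```

```text
s3 620 zmax [0.0791 0.0793 0.0797 0.0798 0.0801 0.0802 0.0803 0.0807]
0.03 63 x [-0.0201  0.0186] y [-0.0139 -0.0117  0.0085]
0.036 71 x [-0.0191  0.0187] y [-0.0137 -0.0113  0.0087]
0.042 60 x [-0.018   0.0196] y [-0.0137 -0.0108  0.0075]
0.048 54 x [-0.0185  0.0186] y [-0.0132 -0.0109  0.0074]
0.054 58 x [-0.0204  0.0178] y [-0.0128 -0.0106  0.0074]
0.06 62 x [-0.0188  0.0182] y [-0.0154 -0.0119  0.0079]
0.066 70 x [-0.0195  0.0183] y [-0.0168 -0.0142  0.0109]
0.072 72 x [-0.0196  0.0181] y [-0.0205 -0.0161  0.0124]
0.078 48 x [-0.0182  0.0181] y [-0.0215 -0.0183  0.0162]
s4 422 zmax [0.0772 0.0775 0.0781 0.0782 0.0787 0.0792 0.0792 0.0802]
0.03 37 x [-0.0191  0.0179] y [-0.0111  0.0079  0.0108]
0.036 64 x [-0.0195  0.0179] y [-0.0111  0.001   0.0103]
0.042 61 x [-0.0188  0.0188] y [-0.0113 -0.0016  0.0102]
0.048 28 x [-0.0163  0.0182] y [-0.0104 -0.0057  0.0096]
0.054 32 x [-0.0169  0.0177] y [-0.0101 -0.0088  0.0091]
0.06 42 x [-0.0189  0.018 ] y [-0.0125 -0.0101  0.0107]
0.066 41 x [-0.0233  0.0165] y [-0.0149 -0.0127  0.013 ]
0.072 48 x [-0.0193  0.0177] y [-0.0189 -0.0151  0.0165]
0.078 23 x [-0.0187  0.0175] y [-0.0192  0.0143  0.0177]
```

Call:
{"api": "move_arm", "payload": {
  "plan": [
    {"linear":[-0.06,0.03,-0.06],"twist":[0,0,-0.02],"gripper":0},
    {"linear":[-0.16,0.08,-0.06],"twist":[0,0,-0.06],"gripper":0},
    {"linear":[-0.28,0.14,-0.06],"twist":[0,0,-0.1],"gripper":0},
    {"linear":[-0.4,0.2,-0.06],"twist":[0,0,-0.14],"gripper":0},
    {"linear":[-0.52,0.26,-0.06],"twist":[0,0,-0.18],"gripper":0},
    {"linear":[-0.64,0.32,-0.06],"twist":[0,0,-0.22],"gripper":0},
    {"linear":[-0.73,0.36,-0.06],"twist":[0,0,-0.255],"gripper":0},
    {"linear":[-0.77,0.38,-0.06],"twist":[0,0,-0.268],"gripper":0},
    {"linear":[-0.787,0.389,-0.06],"twist":[0,0,-0.273],"gripper":0},
    {"linear":[-0.787,0.389,-0.06],"twist":[0,0,-0.273],"gripper":0},
    {"linear":[-0.787,0.389,-0.06],"twist":[0,0,-0.273],"gripper":0}
  ]
}}

```text
t: 9.2
position: [0.5069, -0.1465, 0.2315]
ee_rot: [0.686, 0.728, -0.0, -0.0]
wrist_force: [-0.1, 0.2, -0.7]
gripper_width: 0.0207
grasp_force: 40.3
```

```bash
cat > chk.py <<'E'
from h import *
togo([.5063,-.1475,.172],3.4)
ims=[]
for n in ("scene","side"):
    s=env.sense();p,d,c=cap(n);W=cloud(d,c)
    v0,u0=(130,270) if n=="scene" else (120,240)
    ims.append(cv2.resize(p[v0:v0+100,u0:u0+100],(400,400),interpolation=2))
    r=R.from_quat(s["ee_rot"]);T=s["position"]
    L=r.inv().apply(W.reshape(-1,3)-T);hs=cv2.cvtColor(p,cv2.COLOR_RGB2HSV).reshape(-1,3)
    m=(abs(L[:,0])<.035)&(abs(L[:,1])<.04)&(L[:,2]>.03)&(L[:,2]<.15)
    br=m&(hs[:,1]>75);gr=m&(hs[:,1]<=75)
    k=L[br];k=k[(T[2]-k[:,2]>.085)&(T[2]-k[:,2]<.115)]
    print(n,"card tool x,y pct",len(k),np.percentile(k[:,:2],[3,50,97],axis=0).round(4).tolist() if len(k)>3 else "")
    q=L[gr]
    for z in (.066,.071,.076): 
        j=q[abs(q[:,2]-z)<.003]
        if len(j)>3: print(" jaw",z,len(j),np.percentile(j[:,0],[3,97]).round(4),np.percentile(j[:,1],[2,98]).round(4))
import sys;save(sys.argv[1],np.hstack(ims))
E
python3 chk.py over
```

```text
pos [ 0.5069 -0.1465  0.2315] yaw 3.44 j6 1.23 t 9.2 w 0.0207 F [-0.09  0.21 -0.74] g 40.25121867656708
linear [-0.0034 -0.0022  0.1985]
twist [-0.0003 -0.0003  0.0005]
scene card tool x,y pct 91 [[-0.0239, -0.0058], [0.0076, -0.0044], [0.0275, 0.0021]]
 jaw 0.066 29 [-0.0156  0.0198] [-0.0155  0.0115]
 jaw 0.071 24 [-0.0172  0.0192] [-0.0177  0.0145]
 jaw 0.076 29 [-0.0172  0.0184] [-0.0193  0.0176]
side card tool x,y pct 39 [[-0.0143, -0.0026], [0.0183, 0.0004], [0.0267, 0.0031]]
 jaw 0.066 13 [-0.0172  0.0165] [-0.0142  0.0146]
 jaw 0.071 15 [-0.0156  0.0166] [-0.0166  0.017 ]
 jaw 0.076 20 [-0.0208  0.0167] [-0.0173  0.0195]
```

View pics/over.png

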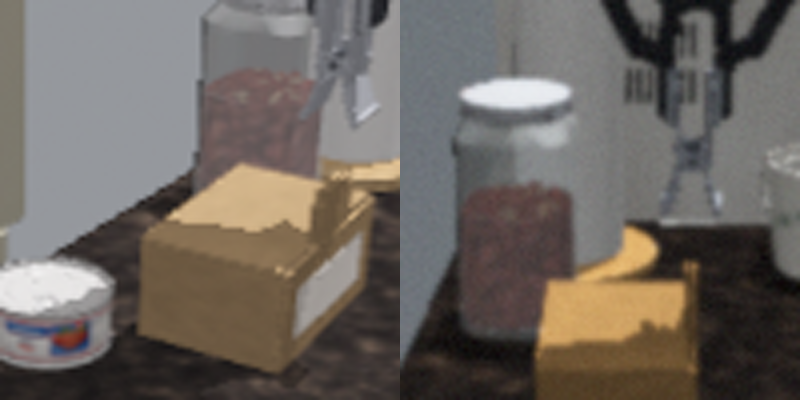

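The side crop shows the open jaws at (692,215) straight above the tab pair at (691,280). The clouds agree within 1 mm, so I lower the clip.

Call:
{"api": "move_arm", "payload": {
  "plan": [
    {"linear":[0,-0.003,0.03],"twist":[0,0,0],"gripper":0},
    {"linear":[0,-0.003,0.07],"twist":[0,0,0],"gripper":0},
    {"linear":[0,-0.003,0.11],"twist":[0,0,0],"gripper":0},
    {"linear":[0,-0.003,0.14],"twist":[0,0,0],"gripper":0},
    {"linear":[0,-0.003,0.17],"twist":[0,0,0],"gripper":0},
    {"linear":[0,-0.003,0.19],"twist":[0,0,0],"gripper":0},
    {"linear":[0,-0.003,0.202],"twist":[0,0,0],"gripper":0},
    {"linear":[0,-0.003,0.202],"twist":[0,0,0],"gripper":0},
    {"linear":[0,-0.003,0.202],"twist":[0,0,0],"gripper":0},
    {"linear":[0,-0.003,0.202],"twist":[0,0,0],"gripper":0}
  ]
}}

```text
t: 10.55
position: [0.5064, -0.1473, 0.1715]
ee_rot: [0.686, 0.728, 0.0, 0.0]
wrist_force: [-0.5, -0.1, -1.8]
gripper_width: 0.021
grasp_force: 40.3
```

```bash
python3 chk.py down
```

```text
pos [ 0.5064 -0.1473  0.1715] yaw 3.41 j6 1.23 t 10.55 w 0.021 F [-0.53 -0.07 -1.78] g 40.25202512741089
linear [-0.0008 -0.0005 -0.0018]
twist [0.0005 0.0002 0.0001]
scene card tool x,y pct 57 [[0.0019, -0.0053], [0.0192, -0.0038], [0.0291, 0.0025]]
 jaw 0.066 27 [-0.0179  0.0199] [-0.0152  0.0131]
 jaw 0.071 27 [-0.017   0.0209] [-0.0165  0.0144]
 jaw 0.076 26 [-0.0154  0.0197] [-0.0194  0.0163]
side card tool x,y pct 44 [[-0.0132, -0.002], [0.0194, 0.001], [0.0279, 0.0183]]
 jaw 0.066 14 [-0.0145  0.019 ] [-0.0128  0.0141]
 jaw 0.071 16 [-0.0198  0.0183] [-0.0158  0.0166]
 jaw 0.076 13 [-0.0204  0.0186] [-0.0184  0.0191]
```

View pics/down.png

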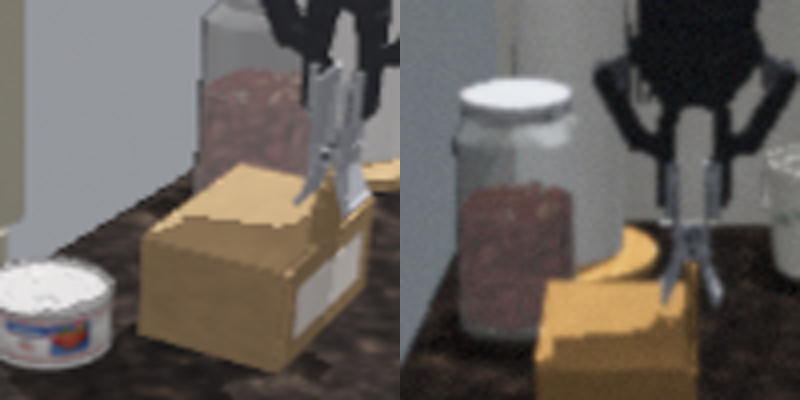

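The jaws straddle the tab pair evenly, with tips at about (668,300) and (715,300) either side of the tab at (691,275). They sit about 16 mm below the edge, with no contact force showing, so I hand in.

```bash
python3 -c "
from bench import env
print(env.close_job())"
```

```text
the job is handed in; nothing more can be done
None
```

I pressed the lid shut and handed the job in with the clip held squeezed open around the middle of the two tabs. Its jaw tips are about 16 mm below the edge with no contact measured, and the judging returned no verdict.

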